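# Let the cleaning balls into the sieve

### The job

Press down the paddle of the rocking lever whose lane ends over the round sieve, and keep it down until both rubber cleaning balls have rolled out under the lifted gate into the sieve; then let go so that the gate drops shut again. Press only on the paddle itself, with the tips of the closed fingers: do not touch the balls, leave the other lever alone, and leave the sieve, the square measure, the jar, the bowl and the brush where they are.

Things in the scene. Friction and masses are not known exactly. Their poses are not given: they have to be found in the camera images.
- rack: fixed wooden ball rack, base board 160 x 270 mm, about 180 mm high; two identical lanes side by side, 95 mm to the left (+y) and 95 mm to the right (-y) of its middle, each sloping down towards the rack's +x (away from the robot) with two balls held behind a steel gate that hangs from the far end of a rocking lever. Origin on the table below the middle of the pivot line. The upright posts of the pivots are 178 mm high.
- lever_left (a joint): rocking lever over the left lane: 0 = gate shut (as it starts), grows in rad as its paddle (end nearest the robot) is pressed down; stop at 0.42. From about 0.30 the gate clears the balls. A spring shuts it again: about 1.5 N on the paddle to start moving, 3.5 N at the stop. Its pivot is 125 mm from the paddle's middle, horizontally along the rack's +x.
- lever_right (a joint): rocking lever over the right lane: 0 = gate shut (as it starts), grows in rad as its paddle (end nearest the robot) is pressed down; stop at 0.42. From about 0.30 the gate clears the balls. A spring shuts it again: about 1.5 N on the paddle to start moving, 3.5 N at the stop. Its pivot is 125 mm from the paddle's middle, horizontally along the rack's +x.
- paddle_left (a point): middle of the top face of the left lever's wooden paddle, 44 mm (along the rack's x) x 34 mm, 12 mm thick; it moves with the lever, lies level about 176 mm above the table when the gate is shut and sinks about 52 mm to the stop (and moves some 10 mm towards the pivot)
- paddle_right (a point): middle of the top face of the right lever's wooden paddle, 44 mm (along the rack's x) x 34 mm, 12 mm thick; it moves with the lever, lies level about 176 mm above the table when the gate is shut and sinks about 52 mm to the stop (and moves some 10 mm towards the pivot)
- mouth_left (a point): open lower end of the left lane (middle of its floor's edge, 78 mm above the table), where its balls drop off
- mouth_right (a point): open lower end of the right lane (middle of its floor's edge, 78 mm above the table), where its balls drop off
- sieve: loose round wooden hand sieve, 160 mm across, 55 mm high, wall 5 mm, mesh floor 6 mm up; origin at its centre on the table. It stands under one of the two mouths, its centre 50 to 66 mm beyond it.
- measure: loose square wooden measuring box, 125 x 125 x 55 mm, open on top, under the other mouth; origin at its centre on the table; leave alone
- ball_left_1_center (a point): centre of a 30 mm dark rubber ball of 13 to 23 g, loose in the left lane, against the gate. With the gate lifted and held up, both of a lane's balls roll out within about 1 s
- ball_left_2_center (a point): centre of a 30 mm dark rubber ball of 13 to 23 g, loose in the left lane, second behind the gate. With the gate lifted and held up, both of a lane's balls roll out within about 1 s
- ball_right_1_center (a point): centre of a 30 mm dark rubber ball of 13 to 23 g, loose in the right lane, against the gate. With the gate lifted and held up, both of a lane's balls roll out within about 1 s
- ball_right_2_center (a point): centre of a 30 mm dark rubber ball of 13 to 23 g, loose in the right lane, second behind the gate. With the gate lifted and held up, both of a lane's balls roll out within about 1 s
- jar: glass jar, 66 mm across, 110 mm high, standing loose to the left of the rack; origin under its centre; leave alone
- bowl: small steel bowl, 100 mm across, 50 mm high, standing loose to the right of the rack; origin under its centre; leave alone
- brush: hand brush lying loose on the table to the left of the rack, nearer the robot than the jar, pointing roughly along the rack's x, under 40 mm high; origin under its middle; leave alone

How it is judged:
By the outcome, as a careful person would: the job done as asked, in the order asked, and still so for the second after the job is handed in, with the robot touching nothing.
It also fails if it takes over 29 s, if anything falls off the work surface, if the arm or the gripper's body presses on something with over 40 N, if the wrist force passes 120 N, or if a joint passes its speed limit or range.

### The arm

A 7-joint arm with a two-finger parallel gripper is mounted at the origin on the work surface. World frame = base frame: x ahead of the robot, y to its left, z up, the work surface at z = 0. Lengths are in m, angles in rad, forces in N, time in s.
With the tool pointing down it reaches from about 0.4 to 0.85 m from the base axis. Payload 4.5 kg.
Tool frame: the origin (TCP) lies midway between the tips of the shut fingers; the grasp point (between the pads) lies 19 mm behind it; z points along the fingers, y is the direction in which the jaws open and shut (so a half turn about z gives the same grasp; the last joint's range is limited). The gripper opens to 88 mm and grips with 3 to 60 N. Pads are 18 mm wide; open, the fingers measure 123 mm over their backs; the gripper's body (75 mm by 187 mm) begins 45 mm behind the grasp point.
Start: joints at [1.246, 0.689, -0.195, 1.565, 0.157, 0.902, -0.215], TCP at [0.219, -0.585, 0.239] pointing down, gripper open.
Joint ranges: [-3.01, 3.01], [-0.46, 2.08], [-1.47, 1.51], [0.13, 2.56], [-1, 4.14], [0.04, 2.09], [-2.66, 2.66]. Speed limits (rad/s): [2.57, 2.57, 3.14, 3.14, 3.14, 3.14, 3.14].

### API

Orientations are given as a unit quaternion [x, y, z, w].
In Python, from plant import get_state, snapshot, finish_job, find_in gives the robot as it stands.
- The arm moves only by the shell command python3 -m creep 'ROWS' [OPENING] [FORCE]. ROWS is JSON, one flat list of numbers, 6 for each row, row after row: the shift along the tool's x, y, z in mm, then the turn, a rotation vector about the tool's x, y, z in degrees. In form: [tx, ty, tz, wx, wy, wz, tx, ty, tz, wx, wy, wz, ...]. A call has 1 to 5 rows; each row shifts and turns the pose as measured when the row begins, along the tool's axes as they then stand; what a row does not reach is not made up. A row lasts 1/12 s, in which the tool goes at most 41.7 mm and 7.16 degrees, less where a joint would pass 70% of its speed; a pose out of reach is approached as far as the arm can. A call is refused whole if a number of a shift passes 41.7 or a number of a turn 7.16, either way. A call with a gripper value outside its range is refused whole. OPENING is the finger opening in mm, from 0 to 88.1, set as the call begins (- or left out, the last holds). The fingers move at their own pace and stop on an object; FORCE is the grip in N (left out, the last holds). Time passes only in rows, so rows that do not move let the fingers close. It gives the time, the measured TCP pose, the force and the opening at its end, in the units of the state.
- get_state(): the state, without advancing time (a new reading comes with each control period).
- snapshot(name): name is "scene" or "top" or "wrist"; returns a dict with "color" (420x560x3 uint8, red, green, blue), "intrinsics" (3x3 intrinsics, pixels), "dist_coeffs" ([k1, k2, p1, p2, k3] as OpenCV has them; the pictures are not rectified), "extrinsics" (4x4, takes a point from world to camera coordinates). Camera axes: x right, y down, z forward; pixel columns grow to the right and rows downward; lengths in m; the calibration is good to about 2 mm. A picture is of the moment at which its call begins. There is no depth.
- finish_job(): hands the job in, once; it reports no verdict.
Trained networks look in the newest picture that a camera, given by its name, has taken for a name from the list of things; names that differ only in an ending like _2 or _b are one class to them, and where a whole thing is asked for, a point or a joint stands for the part that bears it (a point fixed in the world has none). Each returns a list of dicts, best first, with "score" (0 to 1); they miss things now and then, are a little off and sometimes report something else, mostly with a low value. They report only what shows in the picture. A call takes as long as a camera call.
- find_in(thing, camera): "xy" ([column, row] in pixels, amid what is visible of it).
The state is a dict: "clock": time; "q": joint angles; "qd": joint speeds; "joint_torque": joint torques, N m; "tool_pos": TCP position; "eef_rot": TCP orientation; "contact_force": force on the tool from outside, world axes, zero at the start; "moment": the same for the moment, N m; "opening": opening from 0.0 (shut) to 1.0 (fully open).
Only numpy, scipy, OpenCV 4.12 (cv2) and the standard library are available. Lean on these libraries where they do the work, as an engineer would, in place of code of your own. Each camera call takes 0.05 s, during which the arm holds its last target.

## Working session

There is one attempt and no reset: what is moved stays moved. The work goes in short steps, Python scripts to look and compute and a shell command to move; the robot and the scene stay as the last step left them, time stands still between calls to the robot, and variables do not carry over. Pictures are saved under pics/ and viewed, and the job is handed in when it is done.

```bash
mkdir -p pics; python3 - <<'E'
from plant import *
import cv2
for n in ("scene","top"):
    s=snapshot(n); cv2.imwrite(f"pics/{n}0.png",s["color"][:,:,::-1])
    print(n,s["intrinsics"],s["dist_coeffs"],s["extrinsics"])
    for t in ("sieve","measure","paddle_left","paddle_right","mouth_left","jar","bowl","brush","rack","ball_left_1_center"):
        print(t,[(d["score"],d["xy"]) for d in find_in(t,n)][:4])
st=get_state();print(st["clock"],st["tool_pos"],st["eef_rot"],st["opening"])
E
```

```text
scene [[480.49263737   0.         281.85539355]
 [  0.         480.49263737 198.06398674]
 [  0.           0.           1.        ]] [0.04293882 0.         0.         0.         0.        ] [[ 0.88516215  0.46484292 -0.02022461 -0.58551761]
 [ 0.29473547 -0.59381428 -0.7486759  -0.037976  ]
 [-0.36002636  0.65673866 -0.66262762  1.37904318]
 [ 0.          0.          0.          1.        ]]
sieve [(0.73, [213.2, 289.3]), (0.64, [305.3, 291.7]), (0.41, [210.1, 315.4])]
measure [(0.82, [270.8, 363.6])]
paddle_left [(0.93, [230.2, 224.3])]
paddle_right [(0.64, [183.3, 290.7])]
mouth_left [(0.71, [208.7, 315.1])]
jar [(0.78, [279.9, 224.5]), (0.63, [181.8, 290.0]), (0.38, [269.7, 362.9])]
bowl [(0.9, [186.9, 401.0])]
brush [(0.4, [252.6, 223.0])]
rack [(0.65, [215.3, 288.4])]
ball_left_1_center [(0.32, [184.6, 288.9])]
top [[521.49579465   0.         286.46547481]
 [  0.         521.49579465 204.18228711]
 [  0.           0.           1.        ]] [-0.16062898  0.          0.          0.          0.        ] [[-0.00795656 -0.99968276 -0.02389711  0.09664773]
 [-0.99867061  0.00916108 -0.05072556  0.61050308]
 [ 0.05092839  0.02346174 -0.99842669  1.46012672]
 [ 0.          0.          0.          1.        ]]
sieve [(0.69, [339.9, 151.5]), (0.31, [342.5, 187.2])]
measure [(0.71, [407.7, 147.0])]
paddle_left [(0.78, [349.0, 224.9])]
paddle_right [(0.98, [423.0, 216.8])]
mouth_left [(0.76, [379.9, 216.2])]
jar [(0.96, [304.7, 197.6])]
bowl [(0.67, [463.6, 180.1])]
brush []
rack [(0.82, [380.2, 211.2])]
ball_left_1_center [(0.42, [339.3, 190.5])]
1.1 [ 0.21949518 -0.5852016   0.23873066] [9.83944305e-01 1.78475779e-01 2.13961929e-07 2.86707209e-05] 0.9970769790107537
```

View pics/scene0.png

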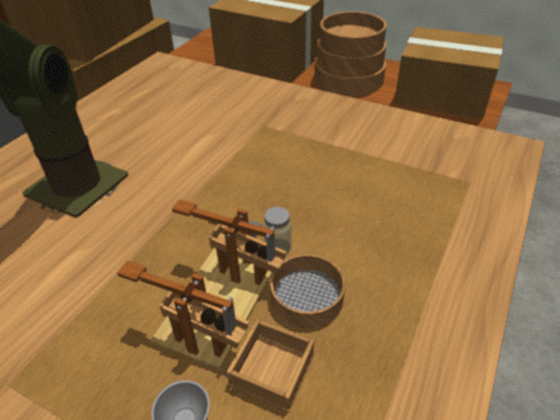

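View pics/top0.png

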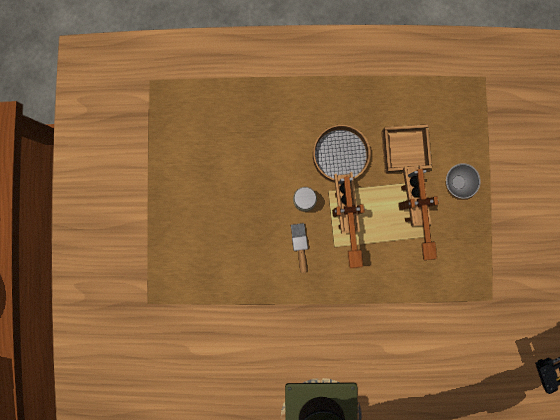

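```bash
python3 - <<'E'
import cv2
a=cv2.imread("pics/top0.png")[110:290,280:500]; cv2.imwrite("pics/topcrop0.png",cv2.resize(a,None,fx=3.3,fy=3.3,interpolation=cv2.INTER_CUBIC))
E
```

```text
(no output)
```

View pics/topcrop0.png

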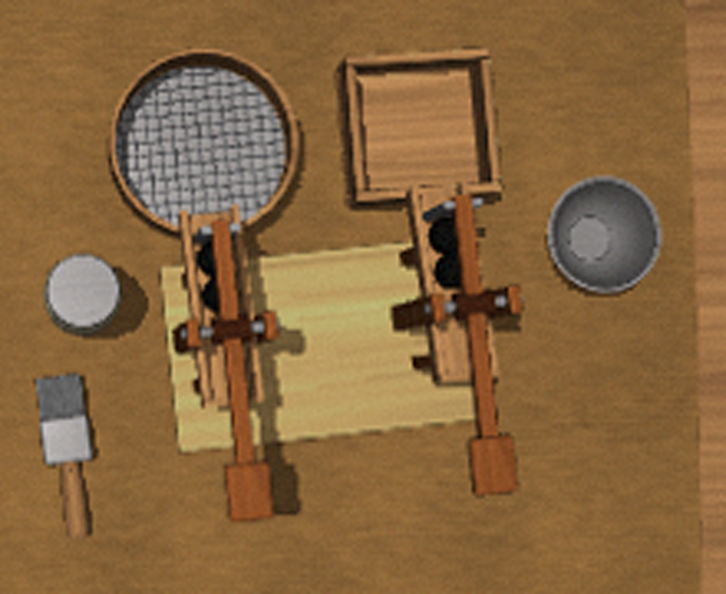

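The top view shows the round sieve at (342,152) under the left lane. The left paddle is at about (355.5,259) in the top view and (185,208) in the scene view.

```bash
cat > h.py <<'E'
import numpy as np,cv2
from plant import *
from scipy.spatial.transform import Rotation as R
def ray(s,p,z):
    n=cv2.undistortPoints(np.array([[p]],float),np.array(s["intrinsics"]),np.array(s["dist_coeffs"]))[0,0]
    E=np.array(s["extrinsics"]);Rr=E[:3,:3];c=-Rr.T@E[:3,3];d=Rr.T@np.r_[n,1]
    return (c+d*(z-c[2])/d[2]).round(4)
def pix(s,X):
    E=np.array(s["extrinsics"]);return cv2.projectPoints(np.array([X],float),cv2.Rodrigues(E[:3,:3])[0],E[:3,3],np.array(s["intrinsics"]),np.array(s["dist_coeffs"]))[0].ravel().round(1)
E
python3 - <<'E'
from h import *
t=snapshot("top")
c=lambda x,y:(280+x/3.3,110+y/3.3)
print("padL",ray(t,c(249,491),.176),"padR",ray(t,c(493,464),.176))
print("corners",[ray(t,c(*p),.176)[:2] for p in((228,466),(268,463),(272,517),(231,520))])
print("pivL",ray(t,c(232,328),.178),"pivR",ray(t,c(476,304),.178))
print("gate end L",ray(t,c(221,222),.178))
print("sieve",ray(t,c(205,143),.055),"mouth",ray(t,c(211,217),.08),"jar",ray(t,c(83,291),.11),"brush",ray(t,c(66,455),.02))
s=snapshot("scene");print("scene pad",ray(s,(185,208),.176),find_in("paddle_left","scene")[:2],find_in("paddle_left","top")[:2])
print(pix(s,ray(t,c(249,491),.176)))
st=get_state();print(st["clock"],R.from_quat(st["eef_rot"]).as_matrix().round(3))
E
```

```text
padL [ 0.464  -0.0849  0.176 ] padR [ 0.4821 -0.2734  0.176 ]
corners [array([ 0.4832, -0.069 ]), array([ 0.4852, -0.0996]), array([ 0.444 , -0.1023]), array([ 0.4421, -0.0709])]
pivL [ 0.5885 -0.0731  0.178 ] pivR [ 0.6051 -0.2618  0.178 ]
gate end L [ 0.6698 -0.0659  0.178 ]
sieve [ 0.7492 -0.065   0.055 ] mouth [ 0.684  -0.0669  0.08  ] jar [0.622  0.0395 0.11  ] brush [0.4876 0.0542 0.02  ]
scene pad [ 0.4754 -0.0859  0.176 ] [{'xy': [227.5, 221.9], 'score': 0.66}] [{'xy': [350.7, 225.7], 'score': 0.65}]
[181.  206.1]
1.3 [[ 0.936  0.351  0.   ]
 [ 0.351 -0.936 -0.   ]
 [-0.     0.    -1.   ]]
```

```bash
python3 - <<'E'
import cv2
a=cv2.imread("pics/scene0.png")[190:300,110:290]; cv2.imwrite("pics/scrop0.png",cv2.resize(a,None,fx=4.4,fy=4.4,interpolation=cv2.INTER_CUBIC))
E
python3 -m creep '[25,-24,0,0,0,0,28,-26,0,0,0,0,28,-26,0,0,0,0,28,-26,0,0,0,0,28,-26,0,0,0,0]' 0 20
```

```text
clock: 1.72
tool_pos: [0.2993, -0.4224, 0.2371]
eef_rot: [0.986, 0.169, -0.002, 0.005]
contact_force: [0.8, -0.5, -0.3]
opening: 0.646
```

View pics/scrop0.png

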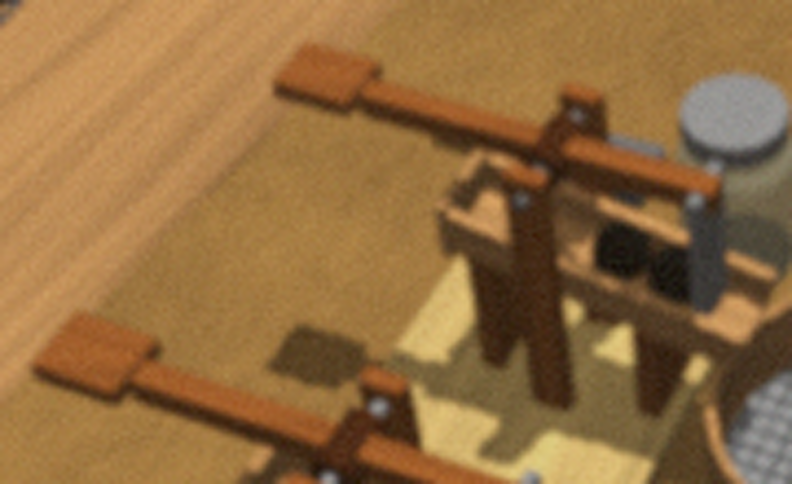

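```bash
python3 -m creep '[28,-28,0,0,0,0,28,-28,0,0,0,0,28,-28,0,0,0,0,28,-28,0,0,0,0,28,-28,0,0,0,0]' 0
python3 - <<'E'
from h import *
t=snapshot("top");s=snapshot("scene")
c=lambda x,y:(280+x/3.3,110+y/3.3);g=lambda x,y:(110+x/4.4,190+y/4.4)
for n,a,b,z in(("padL",(249,491),(330,74),.176),("padR",(493,464),(97,352),.176),("jar",(83,291),(735,112),.11)):
  print(n,ray(t,c(*a),z),ray(s,g(*b),z))
X=get_state()["tool_pos"];print(X,pix(t,X),pix(s,X))
print(R.from_quat(get_state()["eef_rot"]).as_matrix().round(3))
cv2.imwrite("pics/t1.png",t["color"][:,:,::-1]);cv2.imwrite("pics/s1.png",s["color"][:,:,::-1])
E
```

```text
clock: 2.13
tool_pos: [0.3881, -0.2364, 0.2364]
eef_rot: [0.986, 0.167, 0.0, 0.006]
contact_force: [1.2, 0.0, -0.2]
opening: 0.268
padL [ 0.464  -0.0849  0.176 ] [ 0.4731 -0.0828  0.176 ]
padR [ 0.4821 -0.2734  0.176 ] [ 0.4894 -0.2708  0.176 ]
jar [0.622  0.0395 0.11  ] [0.6293 0.0422 0.11  ]
[ 0.39160753 -0.23070401  0.23646562] [418.6 289.3] [ 99.4 217.5]
[[ 0.939  0.343  0.004]
 [ 0.343 -0.939 -0.008]
 [ 0.001  0.009 -1.   ]]
```

View pics/s1.png

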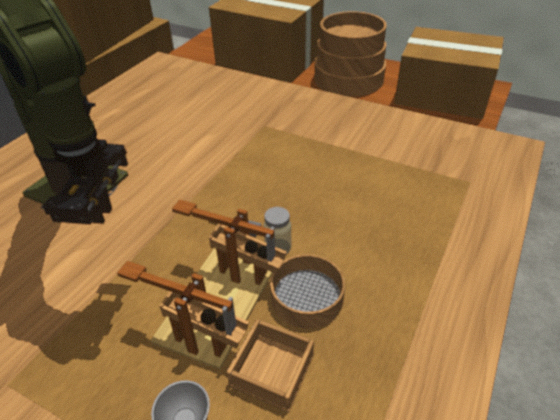

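```bash
python3 -m creep '[28,-26,0,0,0,4,28,-28,0,0,0,4,26,-28,0,0,0,4,20,-24,0,0,0,4,0,0,0,0,0,0]' 0
python3 - <<'E'
from h import *
t=snapshot("top");s=snapshot("scene");w=snapshot("wrist")
S=get_state();X=S["tool_pos"];print(X,pix(t,X),pix(s,X))
print(R.from_quat(S["eef_rot"]).as_matrix().round(3),S["contact_force"])
for P in([.464,-.085,.176],[.473,-.083,.176]):print(pix(w,P))
print(pix(w,X),find_in("paddle_left","wrist")[:2])
cv2.imwrite("pics/t2.png",t["color"][:,:,::-1]);cv2.imwrite("pics/s2.png",s["color"][:,:,::-1]);cv2.imwrite("pics/w2.png",w["color"][:,:,::-1])
E
```

```text
clock: 2.65
tool_pos: [0.466, -0.1052, 0.2361]
eef_rot: [1.0, 0.026, 0.004, 0.005]
contact_force: [0.3, 0.0, 1.3]
opening: 0.009
[ 0.46133732 -0.11225425  0.23585903] [369.5 261.1] [167.1 192.2]
[[ 0.999  0.045  0.003]
 [ 0.045 -0.999 -0.013]
 [ 0.002  0.014 -1.   ]] [-0.51496764 -0.78743929  0.20783769]
[238.4 222.4]
[235.5 209.6]
[280.6 272.3] [{'xy': [225.4, 133.2], 'score': 0.68}]
```

View pics/w2.png

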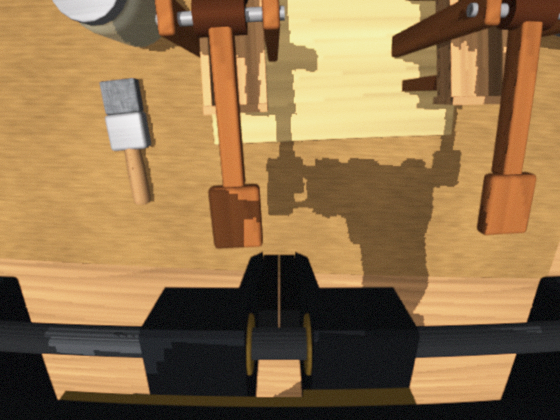

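View pics/s2.png

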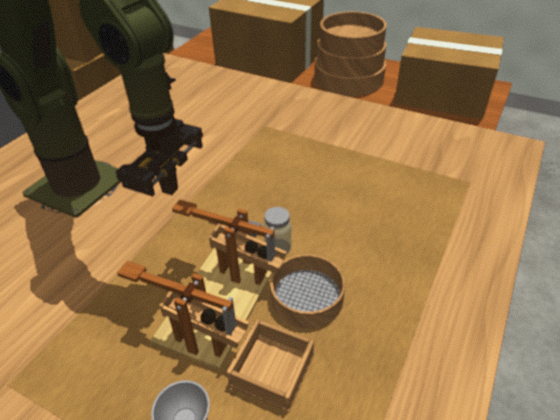

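```bash
python3 -m creep '[3,-15,14,0,0,-1,3,-12,14,0,0,-1,0,0,0,0,0,0]' 0
python3 - <<'E'
from h import *
for i in range(4):
  w=snapshot("wrist");S=get_state();print(S["clock"],S["tool_pos"].round(4),S["qd"].round(3).max(),S["contact_force"].round(2))
print(R.from_quat(S["eef_rot"]).as_matrix().round(3))
X=S["tool_pos"]
for P in([.464,-.085,.176],[.473,-.083,.176],X):print(pix(w,P))
cv2.imwrite("pics/w3.png",w["color"][:,:,::-1])
E
```

```text
clock: 3.1
tool_pos: [0.4638, -0.093, 0.2077]
eef_rot: [0.999, 0.034, 0.001, 0.009]
contact_force: [-0.5, -0.2, 0.2]
opening: 0.006
3.15 [ 0.4637 -0.0946  0.2086] 0.022 [-0.3  -1.41  0.45]
3.2 [ 0.4642 -0.0951  0.2092] 0.003 [-0.4  -0.53  0.37]
3.25 [ 0.4647 -0.0951  0.2096] -0.001 [-0.32  0.7   1.34]
3.3 [ 0.465  -0.0949  0.2098] -0.0 [0.57 1.04 1.57]
[[ 0.998  0.065  0.007]
 [ 0.065 -0.998 -0.019]
 [ 0.006  0.019 -1.   ]]
[259.5 242.7]
[256.8 228.5]
[277.2 269.9]
```

View pics/w3.png

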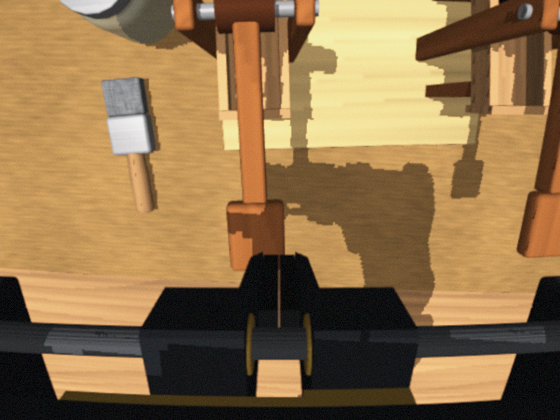

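The paddle is centred at (257,236), which puts it at about (0.469, -0.084). I'll align over it and go down.

```bash
python3 -m creep '[4,-10,6,0,0,0,2,-5,6,-1,0,0,1,-2,5,0,0,0,0,0,0,0,0,0]' 0
python3 - <<'E'
from h import *
for i in range(2):
  w=snapshot("wrist");S=get_state();print(S["clock"],S["tool_pos"].round(4),S["contact_force"].round(2))
print(R.from_quat(S["eef_rot"]).as_matrix().round(3))
cv2.imwrite("pics/w4.png",w["color"][:,:,::-1]); s=snapshot("scene")
a=s["color"][120:320,100:360,::-1];cv2.imwrite("pics/s4.png",cv2.resize(a,None,fx=3,fy=3,interpolation=cv2.INTER_CUBIC))
E
```

```text
clock: 3.63
tool_pos: [0.4727, -0.0798, 0.1934]
eef_rot: [0.999, 0.029, 0.006, 0.019]
contact_force: [-0.6, -0.5, -0.1]
opening: 0.003
3.6833 [ 0.4728 -0.0799  0.1938] [0.74 1.06 0.51]
3.7333 [ 0.4728 -0.0803  0.194 ] [ 0.21 -0.03  0.09]
[[ 0.998  0.057  0.014]
 [ 0.057 -0.998 -0.038]
 [ 0.012  0.039 -0.999]]
```

View pics/w4.png

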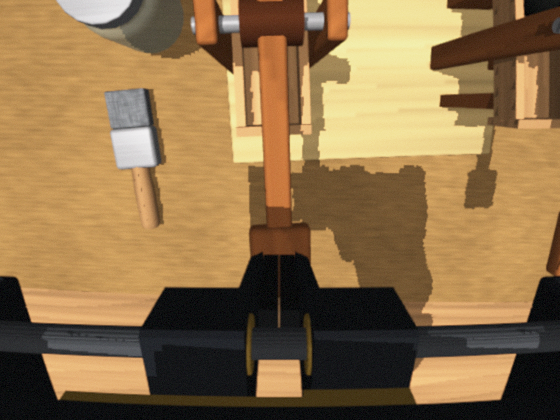

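View pics/s4.png

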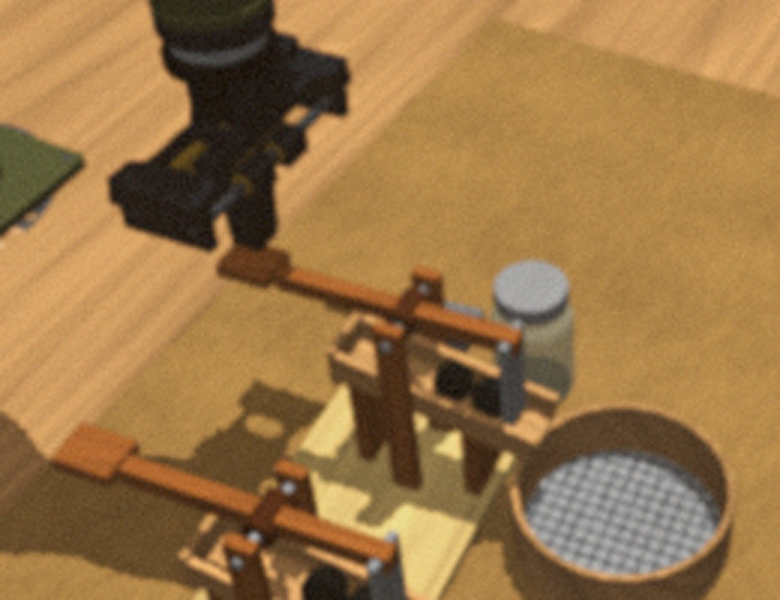

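```bash
python3 -m creep '[0,1,10,2,0,0,0,0,10,0,0,0,0,0,10,0,0,0,1,0,10,0,0,0,1,0,8,0,0,0]' 0
```

```text
clock: 4.2
tool_pos: [0.4765, -0.083, 0.1475]
eef_rot: [1.0, 0.027, 0.008, 0.001]
contact_force: [-0.6, 1.2, 3.6]
opening: 0.005
```

```bash
python3 -m creep '[1,0,9,0,0,0,1,0,8,0,0,0,0,0,4,0,0,0]' 0
```

```text
clock: 4.45
tool_pos: [0.4816, -0.0825, 0.127]
eef_rot: [1.0, 0.028, 0.011, 0.001]
contact_force: [-11.0, 4.0, 59.1]
opening: 0.005
```

```bash
python3 -m creep '[-2,0,-4,0,0,0]' 0
python3 - <<'E'
from h import *
s=snapshot("scene");S=get_state();print(S["clock"],S["tool_pos"].round(4),S["contact_force"].round(2))
a=s["color"][120:320,100:360,::-1];cv2.imwrite("pics/s5.png",cv2.resize(a,None,fx=3,fy=3,interpolation=cv2.INTER_CUBIC))
E
```

```text
clock: 4.53
tool_pos: [0.4802, -0.0826, 0.1317]
eef_rot: [1.0, 0.028, 0.012, 0.001]
contact_force: [-1.7, 0.8, 3.1]
opening: 0.006
4.5833 [ 0.48   -0.0827  0.1321] [-0.9   0.93  4.3 ]
```

View pics/s5.png

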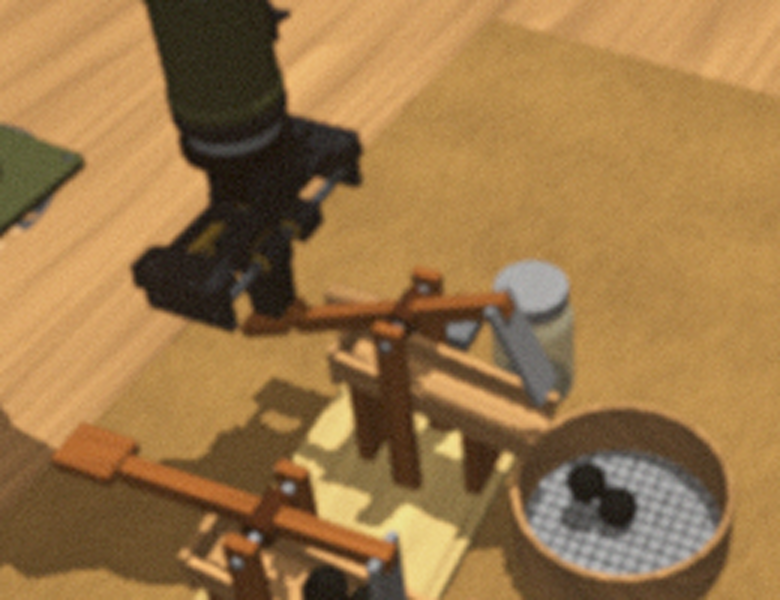

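Both balls are out and in the sieve, at crop positions (587,482) and (617,507). The force is down to about 4 N, so I'll let go.

```bash
python3 -m creep '[-1,0,-12,0,0,0,-1,0,-14,0,0,0,-1,0,-16,0,0,0,-1,0,-18,0,0,0,-1,0,-20,0,0,0]' 0 && python3 -m creep '[-5,0,-22,0,0,0,-10,0,-20,0,0,0,-10,0,-12,0,0,0,0,0,0,0,0,0,0,0,0,0,0,0]' 0
python3 - <<'E'
from h import *
s=snapshot("scene");t=snapshot("top");S=get_state();print(S["clock"],S["tool_pos"].round(4),S["contact_force"].round(2))
a=s["color"][120:420,100:360,::-1];b=t["color"][110:290,280:500,::-1]
cv2.imwrite("pics/s6.png",cv2.resize(a,None,fx=2,fy=2));cv2.imwrite("pics/t6.png",cv2.resize(b,None,fx=3.3,fy=3.3,interpolation=cv2.INTER_CUBIC))
E
```

```text
clock: 5.0
tool_pos: [0.4715, -0.0838, 0.2103]
eef_rot: [1.0, 0.027, 0.009, 0.002]
contact_force: [0.4, -0.1, -1.2]
opening: 0.004
clock: 5.42
tool_pos: [0.4483, -0.087, 0.2674]
eef_rot: [1.0, 0.027, 0.013, 0.003]
contact_force: [-0.0, 0.6, 0.7]
opening: 0.008
5.5167 [ 0.448  -0.0868  0.2667] [ 0.13 -0.15 -0.24]
```

View pics/s6.png

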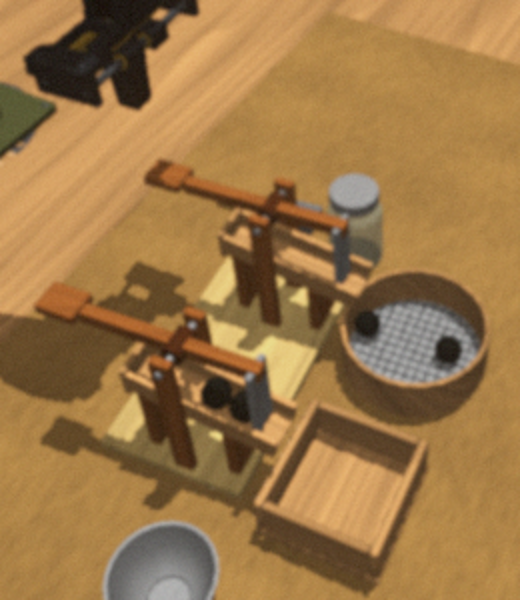

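View pics/t6.png

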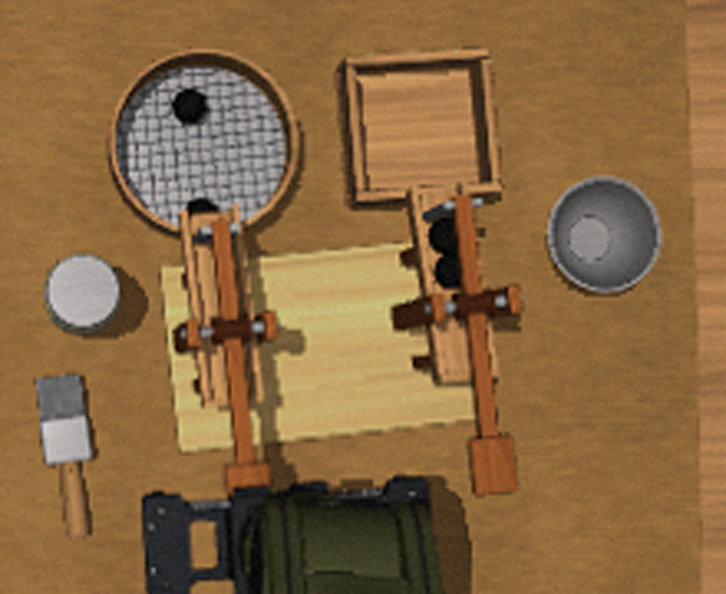

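The pictures show both balls in the sieve, the left gate shut, the right lane unchanged and everything else in its place. I'm handing the job in.

```bash
python3 -m creep '[0,0,0,0,0,0,0,0,0,0,0,0,0,0,0,0,0,0,0,0,0,0,0,0,0,0,0,0,0,0]'; python3 -c "
from plant import *
print(finish_job())"
```

```text
clock: 5.93
tool_pos: [0.4483, -0.0864, 0.263]
eef_rot: [1.0, 0.027, 0.009, 0.003]
contact_force: [-0.3, -0.5, 0.1]
opening: 0.009
the job is handed in; nothing more can be done
None
```

I pressed the left lever's paddle, the one whose lane ends over the sieve, with the tips of the closed fingers. Both balls rolled out into the sieve. I then let go, the gate dropped shut, and I handed the job in at about 5.9 s.

- **Last pictures:** both balls are in the sieve and the left gate is shut. The right lever still holds its two balls. The sieve, measure, jar, bowl and brush look unmoved. The tool is clear of everything, with about 0 N on it.
- **Force spike:** when the lever hit its stop, the wrist briefly read about 60 N through the fingertips. I backed off at once to about 4 N. That is under the 120 N wrist limit, and only the fingertips were pressing, not the gripper's body.
- **Camera disagreement:** the top and scene cameras put the paddle 7 to 9 mm apart along x. I settled the position with the wrist camera.

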